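Clamp the card box in the labelling jig

TASK

Get the card box in the labelling jig ready for its label: with the fingertips, push the box along the bed until it rests fully against the end stop, and then flip the clamp's toggle lever over past its centre so that it snaps shut with the pad down on the box. Push only: do not lift the box or pick anything up, leave the other things on the desk where they are, and finish with the hand clear.

Things in the scene. Friction and masses are not known exactly. Their poses are not given: they have to be found in the camera images.
- jig: Fixed aluminium jig plate 300 x 130 x 10 mm. Origin: on the desk, under the middle of the end stop's face that the box is pushed against; x runs along the bed the way the box is pushed, z up, y to the left of x. Plate from x = -230 to +70 mm. Steel guide rails (tops 22 mm above the desk, inner faces at y = +-43 mm) run from x = -225 mm to the stop.
- stop_top (a point): Middle of the top edge of the end stop's face, 55 mm above the desk, straight above the jig's origin. The stop is an upright steel plate, 100 mm wide, 8 mm thick towards +x. The jig is rigid and does not give.
- box_center (a point): Centre of the closed cardboard box, 120 mm long (jig x), 80 wide, 60 high, 0.3 to 0.55 kg, loose on the bed between the rails with 3 mm play either side; centre 40 mm and top 70 mm above the desk. It starts 25 to 65 mm short of the stop; against the stop its centre is at jig x = -60 mm. Slides with 1 to 7 N. Its axes are the box's, z up.
- clamp (a joint): Clamp angle (rad): 0 open (start), about 1.2 shut on the box (1.25 at most). Lever, shaft and hold-down arm turn as one. Open, the lever leans 0.6 rad from upright to jig +x, away from the box; shut, 0.6 rad to -x. A spring holds either end; past about 0.6 (lever upright) it snaps over by itself. It takes about 3 N at the knob at first, less towards the centre.
- clamp_shaft (a point): Middle of the clamp's shaft, at jig x = 35, y = 0, 85 mm above the desk; it runs along jig y in two grey brackets (y = -55 and +30 mm, tops 98 mm above the desk). The hold-down arm, 90 mm long, 18 mm wide, rubber pad below its end, sits at y = 0: open it points steeply up, its end about 175 mm above the desk; shut it lies level over the box.
- lever_knob (a point): Centre of the lever's round black knob, 28 mm in diameter, on a 10 mm steel rod, 110 mm from the shaft's axis, at jig y = -85 mm, outside the plate. Open: jig x = +97 mm, 176 mm above the desk; upright: x = +35, 195 high; shut: x = -27, 176 high. To shut the clamp push the knob towards jig -x, from its +x side.
- stamp_mid (a point): Hand stamp with a wooden handle, 40 x 60 mm, 82 mm high, standing loose left of the jig (its +y side); point half-way up. Leave alone.
- gluestick_mid (a point): Glue stick, 28 mm in diameter, 88 mm high, standing loose beyond the jig's +x end; point half-way up. Leave alone.
- stapler_mid (a point): Black stapler, 130 x 36 mm, 47 mm high, lying loose on the jig's -y side; point half-way up. Leave alone.
- inkpad_mid (a point): Flat ink pad tin, 70 x 110 mm, 20 mm high, loose on the jig's +y side; point half-way up. Leave alone.
- mouse_mid (a point): Black computer mouse, 105 x 62 mm, 30 mm high, loose on the desk; point half-way up. Leave alone.
- tape_mid (a point): Roll of clear tape, 76 mm in diameter, 24 mm high, lying loose on the desk; point half-way up. Leave alone.
There are look-alikes about, which are no part of the job. What is shaped like the part that bears box_center but green, purple or red is not meant.

How it is judged:
By the outcome, as a careful person would: the job done as asked, in the order asked, and still so for the second after the job is handed in, with the robot touching nothing.
It also fails if it takes over 45 s, if anything falls off the work surface, if the arm or the gripper's body presses on something with over 40 N, if the wrist force passes 120 N, or if a joint passes its speed limit or range.

ROBOT

A 6-joint arm with a two-finger parallel gripper is mounted at the origin on the work surface. World frame = base frame: x ahead of the robot, y to its left, z up, the work surface at z = 0. Lengths are in m, angles in rad, forces in N, time in s.
With the tool pointing down it reaches from about 0.3 to 0.875 m from the base axis. Payload 6.4 kg.
Tool frame: the origin (TCP) lies midway between the tips of the shut fingers; the grasp point (between the pads) lies 19 mm behind it; z points along the fingers, y is the direction in which the jaws open and shut (so a half turn about z gives the same grasp; the last joint's range is limited). The gripper opens to 85 mm and grips with 20 to 120 N. Pads are 22 mm wide; open, the fingers measure 114 mm over their backs; the gripper's body (76 mm by 85 mm) begins 54 mm behind the grasp point. The pads swing forward as they close: fully open they stand 13 mm farther back than shut.
Start: joints at [0.983, 0.181, 1.607, -0, 1.354, -0.206], TCP at [0.214, 0.534, 0.231] pointing down, gripper open.
Joint ranges: [-2.99, 2.99], [-0.89, 2.07], [0.3, 2.58], [-1.14, 4.28], [0, 2.63], [-3.12, 3.12]. Speed limits (rad/s): [2.57, 2.57, 3.01, 3.14, 3.14, 3.14].

INTERFACE

Orientations are given as a unit quaternion [w, x, y, z].
In Python, from bench import ctrl gives the robot as it stands. The module is installed in compiled form; this text tells all that it offers.
- The arm moves only by the tool arm_command, never from a script. Its argument "plan" is one flat list of numbers, 4 for each row, row after row: the shift along the tool's x, y, z in mm, then the turn about the tool's z in rad. A call has 1 to 20 rows; each row shifts and turns the commanded pose from where the row before left it, along the tool's axes as they then stand; what a row does not reach is not made up. A row lasts 1/10 s, in which the tool goes at most 50 mm and 8.59 degrees, less where a joint would pass 70% of its speed; a pose out of reach is approached as far as the arm can. A call is refused whole if a number of a shift passes 50 or a number of a turn 0.15, either way. A call with a gripper value outside its range is refused whole. "grip" is the opening, from 0 (shut) to 1 (fully open), set as the call begins (left out, the last holds). The fingers move at their own pace and stop on an object; the grip force is fixed at half the most. Time passes only in rows, so rows that do not move let the fingers close. It gives the time, the measured TCP pose, the force and the opening at its end, in the units of the state.
- ctrl.get_obs(): the state, without advancing time (a new reading comes with each control period).
- ctrl.camera(name): name is "scene" or "side" or "wrist"; returns a dict with "color" (384x512x3 uint8, red, green, blue), "camera_matrix" (3x3 intrinsics, pixels), "k1" (the pictures are not rectified: a ray, as slopes to the right and down, at radius r is drawn at 1 + k1 r^2 times it, then the intrinsics apply), "eye" and "attitude" of the camera in the world; the wrist camera has in their place "T_tool_cam" (4x4, takes a point from camera to tool coordinates, whose origin is the TCP and whose axes are the flange's). Camera axes: x right, y up, looking along -z (the intrinsics and any distortion apply to the point x, -y, -z); pixel columns grow to the right and rows downward; lengths in m; the calibration is good to about 2 mm. A picture is of the moment at which its call begins: read the wrist's pose just before it. There is no depth.
- ctrl.hand_in(): hands the job in, once; it reports no verdict.
The state is a dict: "time_s": time; "q": joint angles; "dq": joint speeds; "joint_efforts": joint torques, N m; "eef_pos": TCP position; "eef_rot": TCP orientation; "wrist_force": force on the tool from outside, world axes, zero at the start; "torque": the same for the moment, N m; "opening": opening from 0.0 (shut) to 1.0 (fully open).
Only numpy, scipy, OpenCV 4.12 (cv2) and the standard library are available. Lean on these libraries where they do the work, as an engineer would, in place of code of your own. Each camera call takes 0.05 s, during which the arm holds its last target. There are 200 camera calls.

## Working session

There is one attempt and no reset: what is moved stays moved. The work goes in short steps, Python scripts to look and compute and a tool call to move; the robot and the scene stay as the last step left them, time stands still between calls to the robot, and variables do not carry over. Pictures are saved under pics/ and viewed, about 8 in all and at most 12, crops included, and the job is handed in when it is done.

Besides the shell and the picture viewer there is one more tool, called after "Call:" as name(argument=value, ...), one argument or row to a line, values as JSON. arm_command: Moves the arm, as the interface text tells. Its arguments: {"type":"object","properties":{"plan":{"type":"array","items":{"type":"number"}},"grip":{"type":"number"}},"required":["plan"]}

```bash
mkdir -p pics; cat > h.py <<'E'
import numpy as np, cv2
from scipy.spatial.transform import Rotation as R
from bench import ctrl
def att(a):
    a=np.array(a); return a if a.shape==(3,3) else R.from_quat(a,scalar_first=True).as_matrix()
def cam(name):
    o=ctrl.get_obs(); c=ctrl.camera(name)
    if name=='wrist':
        T=np.eye(4);T[:3,:3]=att(o['eef_rot']);T[:3,3]=o['eef_pos'];T=T@np.array(c['T_tool_cam']);c['R']=T[:3,:3];c['e']=T[:3,3]
    else: c['R']=att(c['attitude']);c['e']=np.array(c['eye'])
    return c
def ray(c,u,v):
    K=np.array(c['camera_matrix']);k=c['k1']
    p=cv2.undistortPoints(np.array([[[u,v]]],float),K,np.array([k,0,0,0.]))[0,0]
    return c['R']@np.array([p[0],-p[1],-1])
def onz(c,u,v,z):
    d=ray(c,u,v); return c['e']+d*(z-c['e'][2])/d[2]
def proj(c,P):
    p=c['R'].T@(np.array(P)-c['e']); s=np.array([p[0]/-p[2],-p[1]/-p[2]]); s=s*(1+c['k1']*(s@s)); K=np.array(c['camera_matrix']); return K[:2,:2]@s+K[:2,2]
def two(c1,p1,c2,p2):
    A=np.zeros((3,3));b=np.zeros(3)
    for c,p in((c1,p1),(c2,p2)):
        d=ray(c,*p);d/=np.linalg.norm(d);M=np.eye(3)-np.outer(d,d);A+=M;b+=M@c['e']
    return np.linalg.solve(A,b)
def save(c,n): cv2.imwrite('pics/'+n,cv2.cvtColor(c['color'],cv2.COLOR_RGB2BGR))
E
python3 - <<'E'
from h import *
import pickle
o=ctrl.get_obs();print(o)
C={}
for n in('scene','side','wrist'):
    c=cam(n);C[n]=c;print(n,c['e'],c['k1'],c['camera_matrix']);save(c,n+'0.png')
pickle.dump(C,open('c0.pkl','wb'))
a=np.hstack([C['scene']['color'],C['side']['color']])
E
```

```text
{'time_s': 0.0, 'q': array([ 9.82717808e-01,  1.81560080e-01,  1.60798386e+00,  1.64927117e-05,
        1.35377173e+00, -2.06324142e-01]), 'dq': array([ 7.75398848e-05, -3.95161329e-04, -5.42094703e-04, -1.07968088e-03,
       -8.06284301e-04,  5.20858959e-04]), 'joint_efforts': array([-3.69588102e-03, -4.44877195e+01, -3.51327038e+01, -5.19661680e-04,
        9.03202454e-03,  1.75383155e-05]), 'eef_pos': array([0.21390592, 0.53315816, 0.2303851 ]), 'eef_rot': array([-3.40690394e-04,  1.89721905e-01,  9.81837490e-01, -7.91324718e-04]), 'wrist_force': array([ 0.80462546,  0.48408225, -0.1085424 ]), 'torque': array([-0.05128587,  0.049353  , -0.0381456 ]), 'opening': 0.996172652241111}
scene [1.54356294 0.79398444 1.00519633] 0.03530782436843779 [[473.30377559   0.         253.23145336]
 [  0.         473.30377559 195.38336168]
 [  0.           0.           1.        ]]
side [-0.1445888  -0.63424437  0.72301978] -0.10913218432427775 [[358.07981016   0.         256.59763029]
 [  0.         358.07981016 189.86725207]
 [  0.           0.           1.        ]]
wrist [0.15372309 0.55912341 0.37230263] -0.07221749865828635 [[288.58023922   0.         254.21195293]
 [  0.         288.58023922 191.73608591]
 [  0.           0.           1.        ]]
```

View pics/scene0.png

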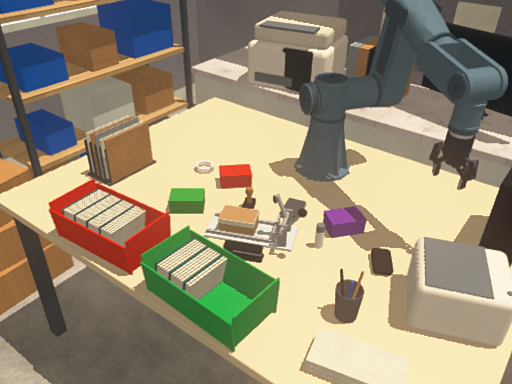

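View pics/side0.png

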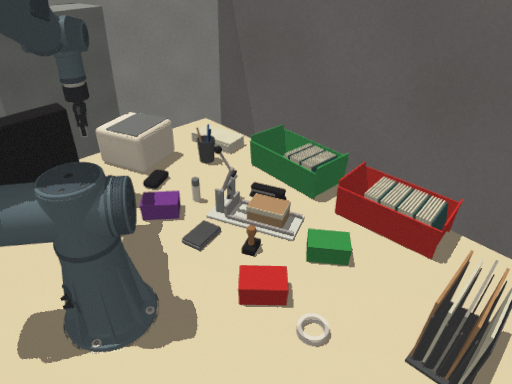

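The jig is at about (255,228) in scene and (255,212) in side, with the brown box between the rails. I'll enlarge both.

```bash
python3 - <<'E'
import pickle,cv2,numpy as np
C=pickle.load(open('c0.pkl','rb'))
a=C['scene']['color'][180:265,195:335]; b=C['side']['color'][138:248,180:320]
f=lambda x,w,h:cv2.resize(x,(w,h),interpolation=cv2.INTER_CUBIC)
im=np.vstack([f(a,560,340)[:, :],f(b,560,440)])
cv2.imwrite('pics/cr_scene.png',cv2.cvtColor(np.hstack([f(a,700,425)]),cv2.COLOR_RGB2BGR))
cv2.imwrite('pics/cr_side.png',cv2.cvtColor(f(b,700,550),cv2.COLOR_RGB2BGR))
E
```

```text
(no output)
```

View pics/cr_scene.png

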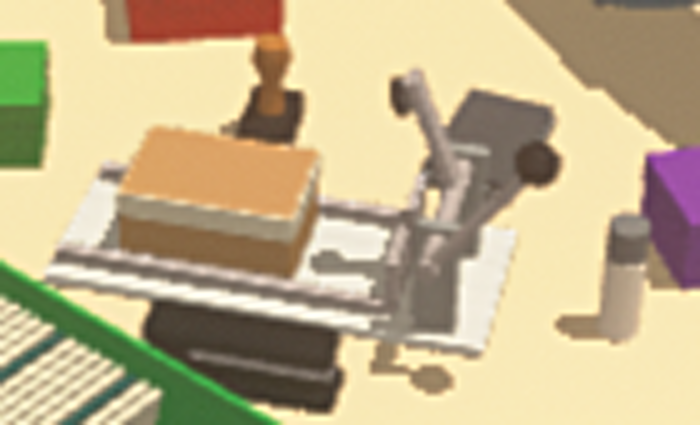

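View pics/cr_side.png

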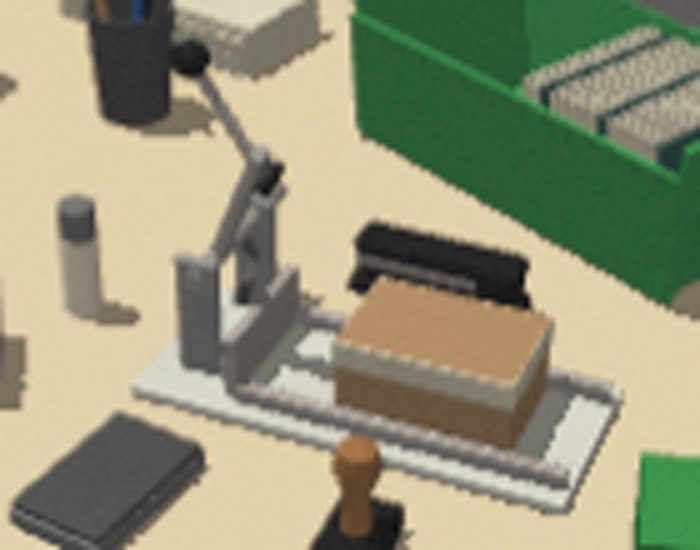

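The crops show the knob at scene (302,212) and side (218,149). The box's top face, the plate and the stop are clear in both. I'll compute the jig pose.

```bash
python3 - <<'E'
from h import *
import pickle
C=pickle.load(open('c0.pkl','rb'));S,D=C['scene'],C['side']
s=lambda x,y:(195+x/5-.4,180+y/5-.4); d=lambda x,y:(180+x/5-.4,138+y/5-.4)
k=two(S,s(537,162),D,d(190,58));print('knob',k, onz(S,*s(537,162),.176),onz(D,*d(190,58),.176))
bs=[onz(S,*s(*p),.07) for p in((150,127),(320,150),(295,220),(118,203))]
bd=[onz(D,*d(*p),.07) for p in((378,277),(552,322),(515,385),(335,343))]
print('box S',np.round(bs,3),np.mean(bs,0));print('box D',np.round(bd,3),np.mean(bd,0))
print('plate S top', [onz(S,*s(*p),.01).round(3) for p in((45,268),(478,345),(517,230))])
print('plate D', [onz(D,*d(*p),.01).round(3) for p in((137,388),(560,505),(622,395))])
print('stop D top', [onz(D,*d(*p),.055).round(3) for p in((228,345),(297,268))])
print('stamp',onz(D,*d(355,540),.0),'stapler',onz(D,*d(440,250),.047))
print('glue S',onz(S,*s(628,225),.088),'inkpad',onz(D,*d(110,470),.02))
E
```

```text
knob [0.53820094 0.22513698 0.1757502 ] [0.53841449 0.22535237 0.176     ] [0.53791328 0.22464085 0.176     ]
box S [[ 0.539 -0.078  0.07 ]
 [ 0.489  0.029  0.07 ]
 [ 0.562  0.063  0.07 ]
 [ 0.619 -0.039  0.07 ]] [ 0.55221339 -0.00619452  0.07      ]
box D [[ 0.557  0.059  0.07 ]
 [ 0.602 -0.054  0.07 ]
 [ 0.534 -0.082  0.07 ]
 [ 0.484  0.024  0.07 ]] [ 0.54419488 -0.01338038  0.07      ]
plate S top [array([ 0.644, -0.084,  0.01 ]), array([0.531, 0.189, 0.01 ]), array([0.413, 0.143, 0.01 ])]
plate D [array([0.412, 0.136, 0.01 ]), array([ 0.526, -0.132,  0.01 ]), array([ 0.64 , -0.088,  0.01 ])]
stop D top [array([0.447, 0.084, 0.055]), array([0.54 , 0.12 , 0.055])]
stamp [ 0.42139811 -0.06064892  0.        ] stapler [0.63716961 0.07810011 0.047     ]
glue S [0.45382031 0.2472725  0.088     ] inkpad [0.34066098 0.07133824 0.02      ]
```

```bash
cat >> h.py <<'E'
import os
def fit():
    J=np.array([[-230,-65],[70,-65],[70,65],[-230,65],[97,-85]])/1e3
    W=np.array([[.642,-.086],[.530,.1885],[.4125,.1395],[.526,-.132],[.538,.225]])
    a,b=J-J.mean(0),W-W.mean(0); t=np.arctan2((a[:,0]*b[:,1]-a[:,1]*b[:,0]).sum(),(a*b).sum())
    Q=np.array([[np.cos(t),-np.sin(t)],[np.sin(t),np.cos(t)]]); o=W.mean(0)-Q@J.mean(0)
    return t,Q,o,(W-o)@Q-J
t,Q,O,res=fit()
def jig(p): return (Q.T@(np.array(p)[:2]-O))*1e3
def world(x,y,z): return np.r_[O+Q@[x/1e3,y/1e3],z/1e3]
def pose():
    o=ctrl.get_obs();M=att(o['eef_rot']);a=np.arctan2(M[1,0],M[0,0])
    print('t',round(o['time_s'],2),'jig',jig(o['eef_pos']).round(1),'z',(o['eef_pos'][2]*1e3).round(1),'turn needed',round(-(t-a),4),'tilt',M[2].round(3),'F',o['wrist_force'].round(1),'Fjig',(Q.T@o['wrist_force'][:2]).round(1),'op',round(o['opening'],2),'q',o['q'].round(2))
E
python3 - <<'E'
from h import *
import pickle
print(np.degrees(t),O,(res*1e3).round(1)); pose()
C=pickle.load(open('c0.pkl','rb'));S,D=C['scene'],C['side']
s=lambda x,y:(195+x/5-.4,180+y/5-.4); d=lambda x,y:(180+x/5-.4,138+y/5-.4)
print('box',jig([.548,-.010]))
print('box corners D',[jig(onz(D,*d(*p),.07)).round() for p in((378,277),(552,322),(515,385),(335,343))],[jig(onz(S,*s(*p),.07)).round() for p in((150,127),(320,150),(295,220),(118,203))])
print('bin',[jig(onz(D,*d(*p),0)).round() for p in((362,135),(660,300))])
print('glue',jig(onz(S,*s(628,225),.088)),'stapler',jig([.637,.078]),'green',jig(onz(D,329,262,0)),'purple',jig(onz(D,165,195,.05)))
T=world(-205,0,30);a=jig(ctrl.get_obs()['eef_pos']);print('to rear',(np.array([-205,0])-a).round())
E
```

```text
112.45096396719953 [0.49695608 0.10172745] [[ 1.1  2.6]
 [-2.4  1.3]
 [-2.8 -1.4]
 [ 2.9 -2.6]
 [ 1.3 -0. ]]
t 0.15 jig [506.9  96.7] z 230.6 turn needed 0.7972 tilt [ 0.    -0.001 -1.   ] F [-0.1 -0.4 -0.1] Fjig [-0.3  0.3] op 1.0 q [ 0.98  0.18  1.61 -0.    1.35 -0.21]
box [-122.75255123   -4.50725267]
box corners D [array([-62., -39.]), array([-184.,  -37.]), array([-184.,   36.]), array([-67.,  41.])] [array([-183.,   29.]), array([-64.,  35.]), array([-60., -45.]), array([-177.,  -59.])]
bin [array([  73., -328.]), array([-220., -194.])]
glue [150.98694785 -15.71621801] stapler [ -75.41080207 -120.36819857] green [-354.58414942  104.91135679] purple [220.24461581  71.55066578]
to rear [-712.  -97.]
```

Call:
arm_command(
  plan=[0,0,-10,0.133,0,0,-10,0.133,0,0,-10,0.133,0,0,-10,0.133,0,0,-10,0.133,0,0,-10,0.132],
  grip=0.3,
)

```text
time_s: 0.75
eef_pos: [0.2141, 0.5334, 0.2913]
eef_rot: [0.0, 0.558, 0.83, -0.0]
wrist_force: [0.9, 0.6, -0.2]
opening: 0.302
```

Call:
arm_command(
  plan=[-20,2,0,0,-37,5,0,0,-37,5,0,0,-37,5,0,0,-37,5,0,0,-37,5,0,0,-37,5,0,0,-37,5,0,0,-37,5,0,0,-37,5,0,0,-37,5,0,0,-37,5,0,0,-37,5,0,0,-37,5,0,0,-37,5,0,0,-37,5,0,0,-37,5,0,0,-37,5,0,0,-37,5,0,0,-27,4,0,0],
)

```text
time_s: 2.75
eef_pos: [0.5759, -0.0908, 0.2907]
eef_rot: [-0.0, 0.556, 0.831, -0.0]
wrist_force: [0.7, 0.7, -0.3]
opening: 0.296
```

```bash
python3 - <<'E'
from h import *
c=cam('wrist');pose();save(c,'w1.png')
for p in [(-183,40,70),(-183,-40,70),(-63,40,70),(-205,0,30)]: print(p,proj(c,world(*p)).round())
import pickle;pickle.dump(c,open('w1.pkl','wb'))
E
```

```text
t 2.8 jig [-211.5    0.6] z 290.5 turn needed -0.0032 tilt [-0.002 -0.001 -1.   ] F [-1.7 -2.9 -0.5] Fjig [-2.1  2.7] op 0.3 q [-0.36  0.16  1.51 -0.    1.47 -0.75]
(-183, 40, 70) [222. 148.]
(-183, -40, 70) [285. 148.]
(-63, 40, 70) [219.  45.]
(-205, 0, 30) [254. 160.]
```

View pics/w1.png

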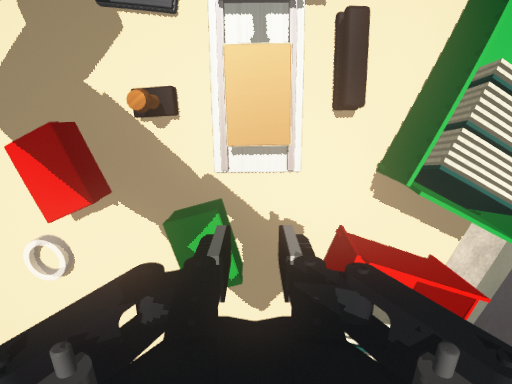

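The box's rear edge is at row 147 with corners at (225,146) and (290,146), so the prediction is good to a few mm. Next I check the clearance to the red bin corner (342,230) and the small green box.

```bash
python3 - <<'E'
from h import *
import pickle
c=pickle.load(open('w1.pkl','rb'))
for n,p,z in[('redbin',(342,230),.1),('redbin',(342,230),.14),('green',(222,200),.05),('green',(240,250),.05),('boxL',(225,146),.07),('boxR',(290,146),.07),('plateL',(215,172),.01),('plateR',(301,172),.01)]: print(n,z,jig(onz(c,*p,z)).round())
E
```

```text
redbin 0.1 [-281. -111.]
redbin 0.14 [-264.  -97.]
green 0.05 [-257.   44.]
green 0.05 [-333.   20.]
boxL 0.07 [-180.   36.]
boxR 0.07 [-181.  -46.]
plateL 0.01 [-226.   58.]
plateR 0.01 [-226.  -71.]
```

Call:
arm_command(
  plan=[0,4,40,0,0,0,45,0,0,0,45,0,0,0,45,0,0,0,40,0,0,0,25,0,0,0,15,0,5,0,0,0,8,0,0,0,8,0,0,0,8,0,0,0,8,0,0,0,8,0,0,0],
)

```text
time_s: 4.1
eef_pos: [0.5634, -0.0459, 0.0382]
eef_rot: [0.002, 0.556, 0.831, 0.0]
wrist_force: [1.2, -6.9, 4.4]
opening: 0.296
```

Call:
arm_command(
  plan=[6,0,0,0,6,0,0,0,6,0,0,0],
)

```text
time_s: 4.4
eef_pos: [0.5566, -0.0294, 0.0381]
eef_rot: [0.002, 0.556, 0.831, 0.0]
wrist_force: [1.4, -5.6, 4.7]
opening: 0.298
```

```bash
python3 - <<'E'
from h import *
pose()
E
```

```text
t 4.4 jig [-144.   -5.] z 38.1 turn needed 0.0005 tilt [-0.004  0.003 -1.   ] F [ 1.4 -5.6  4.7] Fjig [-5.7  0.8] op 0.3 q [-0.27  0.39  1.78 -0.    0.97 -0.66]
```

Contact is made and the box slides at about 6 N. The end should come near jig x ≈ -131, so I go on in small steps and watch for the force to rise.

Call:
arm_command(
  plan=[4,0,0,0,4,0,0,0],
)

```text
time_s: 4.6
eef_pos: [0.5535, -0.022, 0.0381]
eef_rot: [0.002, 0.556, 0.831, 0.0]
wrist_force: [1.8, -5.3, 4.7]
opening: 0.299
```

Call:
arm_command(
  plan=[2,0,0,0,2,0,0,0],
)

```text
time_s: 4.8
eef_pos: [0.5519, -0.0184, 0.0381]
eef_rot: [0.002, 0.556, 0.831, 0.0]
wrist_force: [1.5, -6.2, 4.3]
opening: 0.301
```

Call:
arm_command(
  plan=[1,0,0,0,1,0,0,0],
)

```text
time_s: 5.0
eef_pos: [0.5512, -0.0166, 0.038]
eef_rot: [0.002, 0.556, 0.831, 0.0]
wrist_force: [2.6, -6.8, 3.7]
opening: 0.301
```

```bash
python3 - <<'E'
from h import *
pose()
E
```

```text
t 5.0 jig [-130.1   -4.9] z 38.0 turn needed 0.0006 tilt [-0.003  0.003 -1.   ] F [ 2.6 -6.8  3.7] Fjig [-7.3  0.2] op 0.3 q [-0.24  0.38  1.79 -0.    0.96 -0.64]
```

Call:
arm_command(
  plan=[1,0,0,0,1,0,0,0],
)

```text
time_s: 5.2
eef_pos: [0.5504, -0.0148, 0.0381]
eef_rot: [0.002, 0.556, 0.831, 0.0]
wrist_force: [1.4, -6.0, 3.9]
opening: 0.3
```

Call:
arm_command(
  plan=[1,0,0,0,1,0,0,0],
)

```text
time_s: 5.4
eef_pos: [0.5506, -0.0139, 0.0382]
eef_rot: [0.003, 0.556, 0.831, 0.0]
wrist_force: [6.3, -12.0, 0.3]
opening: 0.299
```

```bash
python3 - <<'E'
from h import *
pose()
E
```

```text
t 5.4 jig [-127.3   -5.4] z 38.2 turn needed 0.0009 tilt [-0.006  0.004 -1.   ] F [  6.3 -12.    0.3] Fjig [-13.5  -1.2] op 0.3 q [-0.24  0.38  1.8  -0.    0.96 -0.63]
```

Call:
arm_command(
  plan=[1,0,0,0,0,0,0,0],
)

```text
time_s: 5.6
eef_pos: [0.5507, -0.0138, 0.0383]
eef_rot: [0.004, 0.556, 0.831, -0.0]
wrist_force: [5.7, -12.6, -0.5]
opening: 0.3
```

Call:
arm_command(
  plan=[0.5,0,0,0,0,0,0,0],
)

```text
time_s: 5.8
eef_pos: [0.5508, -0.0138, 0.0384]
eef_rot: [0.005, 0.556, 0.831, -0.0]
wrist_force: [7.2, -15.2, -0.8]
opening: 0.299
```

```bash
python3 - <<'E'
from h import *
pose()
c=cam('side');save(c,'s2.png')
cv2.imwrite('pics/s2c.png',cv2.cvtColor(cv2.resize(c['color'][138:248,180:320],(700,550),interpolation=cv2.INTER_CUBIC),cv2.COLOR_RGB2BGR))
E
```

```text
t 5.8 jig [-127.3   -5.6] z 38.4 turn needed 0.0009 tilt [-0.008  0.005 -1.   ] F [  7.2 -15.2  -0.8] Fjig [-16.8  -0.9] op 0.3 q [-0.24  0.38  1.8  -0.    0.96 -0.63]
```

View pics/s2c.png

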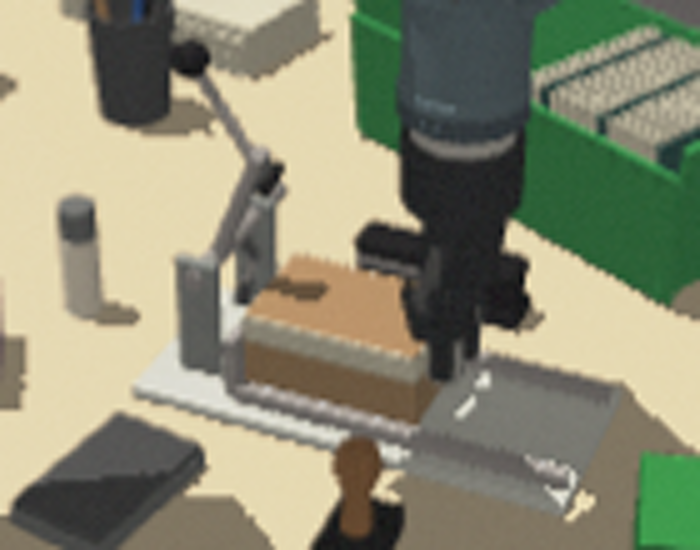

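The box now sits against the stop: the TCP has stopped advancing and the force is rising. Next I back off, lift, close the fingers and go to the +x side of the knob.

Call:
arm_command(
  plan=[-4,0,0,0,-8,0,0,0,-8,0,0,0,0,0,-30,0,0,0,-45,0,0,0,-45,0,0,0,-45,0,0,0,-45,0,0,0,-40,0,25,8,0,0,38,10,0,0,38,10,0,0,38,10,0,0,38,10,0,0,38,10,0,0,38,10,0,0,26,10,0,0,10,2,0,0,0,0,0,0],
  grip=0.3,
)

```text
time_s: 7.75
eef_pos: [0.5181, 0.2692, 0.2859]
eef_rot: [-0.0, 0.555, 0.832, -0.0]
wrist_force: [-0.3, -1.1, 0.4]
opening: 0.3
```

Call:
arm_command(
  plan=[0,0,0,0,0,0,0,0,0,0,0,0],
  grip=0,
)

```text
time_s: 8.05
eef_pos: [0.519, 0.2671, 0.2863]
eef_rot: [0.0, 0.557, 0.831, -0.0]
wrist_force: [-0.7, 0.2, -0.4]
opening: 0.003
```

```bash
python3 - <<'E'
from h import *
pose()
S,D=cam('scene'),cam('side')
a=S['color'][150:270,195:355]; b=D['color'][88:248,180:320]
f=lambda x,k:cv2.resize(x,None,fx=k,fy=k,interpolation=cv2.INTER_CUBIC)
a=f(a,3);b=f(b,2.2); im=np.zeros((max(a.shape[0],b.shape[0]),a.shape[1]+b.shape[1],3),np.uint8);im[:a.shape[0],:a.shape[1]]=a;im[:b.shape[0],a.shape[1]:]=b
print(im.shape);cv2.imwrite('pics/k3.png',cv2.cvtColor(im,cv2.COLOR_RGB2BGR))
E
```

```text
t 8.05 jig [144.4 -83.6] z 286.3 turn needed -0.0016 tilt [-0. -0. -1.] F [-0.7  0.2 -0.4] Fjig [0.5 0.6] op 0.0 q [ 0.27  0.16  1.52 -0.    1.46 -0.12]
(360, 788, 3)
```

View pics/k3.png

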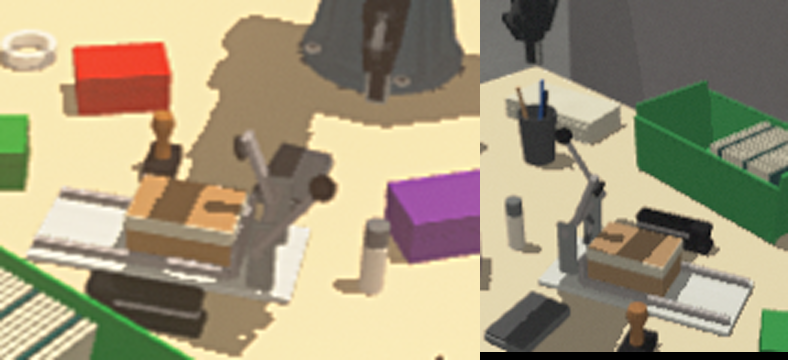

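The box still rests against the stop and the lever is still open. I descend beside the knob and push towards -x.

Call:
arm_command(
  plan=[0,1,40,0,0,0,45,0,0,0,31,0,0,0,10,0,-10,0,0,0,-8,0,0,0,-6,0,0,0,-6,0,0,0,-6,0,0,0],
)

```text
time_s: 9.05
eef_pos: [0.5353, 0.2363, 0.1639]
eef_rot: [0.001, 0.556, 0.831, 0.003]
wrist_force: [-2.4, 5.1, 3.3]
opening: 0.002
```

```bash
python3 - <<'E'
from h import *
pose()
E
```

```text
t 9.05 jig [109.7 -86.9] z 163.9 turn needed 0.0 tilt [ 0.001  0.006 -1.   ] F [-2.4  5.1  3.3] Fjig [5.6 0.3] op 0.0 q [ 0.21  0.27  1.65  0.    1.22 -0.18]
```

In contact, with +x force at the knob. I carry on pushing.

Call:
arm_command(
  plan=[-6,0,0,0,-6,0,0,0,-6,0,0,0,-6,0,0,0,-6,0,0,0],
)

```text
time_s: 9.55
eef_pos: [0.5451, 0.2068, 0.1602]
eef_rot: [0.0, 0.556, 0.831, -0.0]
wrist_force: [-1.1, 0.2, 1.2]
opening: -0.005
```

Call:
arm_command(
  plan=[-6,0,0,0,-6,0,0,0,-6,0,0,0,-6,0,0,0],
)

```text
time_s: 9.95
eef_pos: [0.5541, 0.1848, 0.1601]
eef_rot: [-0.0, 0.556, 0.831, -0.0]
wrist_force: [0.3, 0.6, 0.1]
opening: -0.003
```

Call:
arm_command(
  plan=[-6,0,0,0,-6,0,0,0,-4,0,0,0,0,0,0,0],
)

```text
time_s: 10.35
eef_pos: [0.5604, 0.1702, 0.1603]
eef_rot: [0.0, 0.556, 0.831, 0.0]
wrist_force: [0.3, -0.1, -0.1]
opening: 0.001
```

```bash
python3 - <<'E'
from h import *
pose()
S,D=cam('scene'),cam('side')
a=S['color'][150:270,195:355]; b=D['color'][88:248,180:320]
f=lambda x,k:cv2.resize(x,None,fx=k,fy=k,interpolation=cv2.INTER_CUBIC)
a=f(a,3);b=f(b,2.2); im=np.zeros((max(a.shape[0],b.shape[0]),a.shape[1]+b.shape[1],3),np.uint8);im[:a.shape[0],:a.shape[1]]=a;im[:b.shape[0],a.shape[1]:]=b
cv2.imwrite('pics/k4.png',cv2.cvtColor(im,cv2.COLOR_RGB2BGR))
E
```

```text
t 10.35 jig [ 39.1 -84.8] z 160.3 turn needed -0.0006 tilt [-0.  0. -1.] F [ 0.3 -0.1 -0.1] Fjig [-0.2 -0.2] op 0.0 q [ 0.09  0.28  1.64 -0.    1.22 -0.3 ]
```

View pics/k4.png

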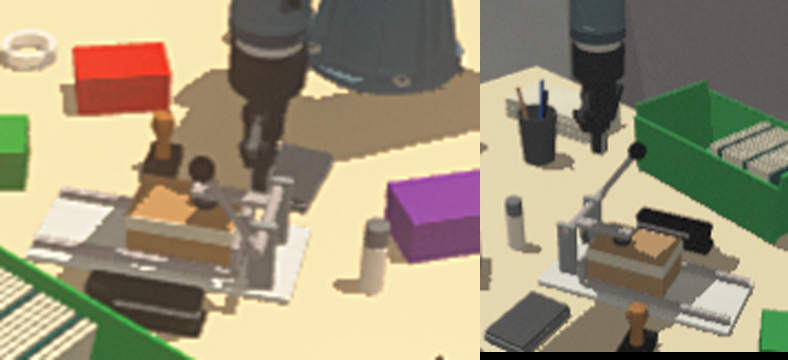

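The lever has snapped over, with the knob on the -x side and the pad on the box. I retreat +x and up, then check.

Call:
arm_command(
  plan=[15,0,0,0,20,0,0,0,10,0,-30,0,10,0,-40,0,0,0,-40,0,0,0,-30,0,20,0,0,0,30,0,0,0,30,0,0,0,20,0,0,0,0,0,0,0,0,0,0,0],
)

```text
time_s: 11.65
eef_pos: [0.5001, 0.3149, 0.3002]
eef_rot: [0.0, 0.555, 0.832, -0.0]
wrist_force: [0.5, -0.0, 0.2]
opening: 0.002
```

```bash
python3 - <<'E'
from h import *
pose()
S,D=cam('scene'),cam('side')
k=two(S,(195+201/3,150+168/3),D,(180+158/2.2,88+150/2.2));print('knob',jig(k).round(),k[2])
a=S['color'][165:265,195:335]; b=D['color'][128:248,180:320]
f=lambda x,k:cv2.resize(x,None,fx=k,fy=k,interpolation=cv2.INTER_CUBIC)
cv2.imwrite('pics/k5.png',cv2.cvtColor(np.vstack([f(a,2.6)[:260],f(b,2.6)[:312]]),cv2.COLOR_RGB2BGR))
E
```

```text
t 11.65 jig [195.8 -84.3] z 300.2 turn needed 0.0021 tilt [-0. -0. -1.] F [ 0.5 -0.   0.2] Fjig [-0.2 -0.5] op 0.0 q [ 0.36  0.17  1.48 -0.    1.49 -0.03]
knob [-26. -88.] 0.17553855100141677
```

View pics/k5.png

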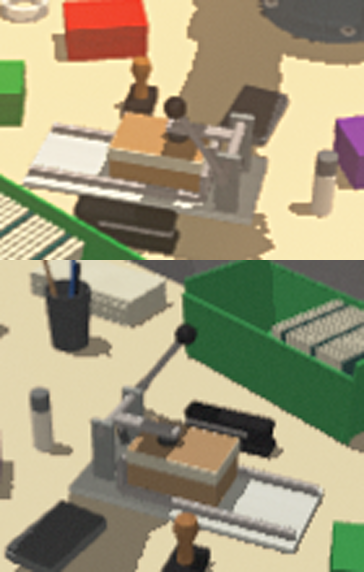

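The knob is at jig (-26, -88), 176 mm high, which matches the shut position. The box is against the stop with the pad on it, and the hand is clear.

```bash
python3 -c "
from h import *
print(ctrl.hand_in())"
```

```text
the job is handed in; nothing more can be done
None
```

The box is against the end stop and the clamp is snapped shut on it with the pad down. I handed the job in at about 12 s of robot time.

- **Box:** I pushed it with the fingertips until the hand stopped advancing. Sliding took about 6–7 N, and the force then rose to about 17 N. Pictures after the push and after clamping show it flush against the stop.
- **Clamp:** I pushed the knob from its +x side past centre, and the lever snapped over by itself. My last fix put the knob at jig (-26, -88) mm and 176 mm high; the shut position is (-27, -85, 176).
- **Surroundings:** The stamp, glue stick, stapler and ink pad look unmoved in the last pictures. I did not check the mouse or the tape roll at the end, but nothing was pushed near them. The hand finished clear, at 300 mm height with about 0 N on the wrist.
- **Disagreement:** The box stopped with the hand at jig x = -127 mm, against about -131 mm expected. I put this down to jig-fit error (up to 3 mm) and a guessed finger width. The wrist camera also placed the jig about 5 mm to one side of my fit. Neither affected the result.

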